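# Hold a strip panel tight with a wetted wooden spacer

### The arm

A 7-joint arm with a two-finger parallel gripper is mounted at the origin on a cart in front of the work surface, level with it; the furniture and walls round the work are solid. World frame = base frame: x ahead of the robot, y to its left, z up, the work surface at z = 0. Lengths are in m, angles in rad, forces in N, time in s.
With the tool pointing down it reaches from about 0.4 to 0.9 m from the base axis. Payload 5.5 kg.
Tool frame: the origin (TCP) lies midway between the tips of the shut fingers; the grasp point (between the pads) lies 19 mm behind it (manip.grip_depth is the distance from the TCP to the grasp point, in m); z points along the fingers, y is the line along which they close (so a half turn about z gives the same grasp; the last joint's range is limited). The gripper opens to 92 mm and grips with 3 to 60 N. Pads are 19 mm wide; open, the fingers measure 130 mm over their backs; the gripper's body (75 mm by 190 mm) begins 47 mm behind the grasp point.
Start: joints at [-0.881, 0.501, -0.427, 1.55, 0.221, 1.138, -0.21], TCP at [0.269, 0.592, 0.227] pointing down, gripper open.
Joint ranges: [-2.88, 2.88], [-0.31, 2.03], [-1.54, 1.56], [0.2, 2.42], [-1.41, 4.55], [0.19, 2.02], [-2.57, 2.57]. Speed limits (rad/s): [2.57, 2.57, 3.14, 3.14, 3.14, 3.14, 3.14].

### API

Orientations are given as a unit quaternion [x, y, z, w].
In Python, from bench import manip, effector, viewer gives the robot as it stands. Calls block until the motion is done:
- manip.move_pose(position, orientation): joint-space move of the TCP to a pose.
- manip.servo_line(position, ori=None, vel=0.15): straight line of the TCP; ori=None keeps the orientation; vel is the mean speed in m/s.
- manip.movej(angles): joint-space move.
- effector.open_jaws() and effector.close(f_grip=None): open the fingers fully, or close them until they stop; f_grip is the grip in N (None keeps the last).
- manip.sleep(seconds).
- manip.solve_ik(position, orientation): joint angles nearest the present ones, or None.
- viewer.get_image(name): name is "side" or "top" or "wrist"; returns the picture (420x560x3 uint8, red, green, blue); there is no depth.
- viewer.get_calibration(name): a dict with "vfov" (degrees; the focal length in pixels is half the picture's height over the tangent of half this angle, whatever the lens; pixels are square), "cx", "cy" (the principal point, pixels), "dist_coeffs" ([k1, k2, p1, p2, k3] as OpenCV has them; the pictures are not rectified), "eye" and "attitude" of the camera in the world. Camera axes: x right, y down, z forward; pixel columns grow to the right and rows downward; lengths in m; the calibration is good to about 2 mm. A picture is of the moment at which its call begins: read the wrist's pose just before it. get_calibration takes no time and is no camera call; for the wrist camera it gives the pose at the moment of the call.
A pose or a line that the arm cannot do raises manip.PlanningError and nothing moves.
- manip.hand_in(): hands the job in; it is judged then, once.
Readings, each from a call of its own:
- manip.current_clock(): time.
- manip.current_q(): joint angles.
- manip.current_joint_velocities(): joint speeds.
- manip.current_tau(): joint torques, N m.
- manip.current_tool_pos(): TCP position.
- manip.current_tcp_rot(): TCP orientation.
- manip.current_force(): force on the tool from outside, world axes, zero at the start.
- manip.current_wrist_torque(): the same for the moment, N m.
- manip.current_finger_gap(): finger opening in m.
- manip.current_gripper_force(): force on a finger pad.
Only numpy, scipy, OpenCV 4.12 (cv2) and the standard library are available. Lean on these libraries where they do the work, as an engineer would, in place of code of your own. Each camera call takes 0.05 s, during which the arm holds its last target. There are 200 camera calls.

### The job

The copper-foiled glass strips in the jig are waiting to be tack-soldered, with one strip still missing: a paper pattern piece marks its place, the only gap wide enough for the thick wooden spacer. Take the thick spacer out of its stand, wet its foot in the water jar (the one without a stick in it) so that the iron will not scorch it, and lower it upright into that gap down to the board, midway along the strips and parallel to them. Then slide it towards the steel end stop until all strips on that side are closed up flush against each other and the stop, and finish while still holding them gently pressed with the spacer in the gripper; the strips stay flat, and the last strip at the open end, the slim spacer and the jar stay where they are.

Things in the scene. Friction and masses are not known exactly. Their poses are not given: they have to be found in the camera images.
- spacer_center (a point): Centre (half-way up) of the thick spacer, an upright pale wooden stick 22 x 18 mm (own x, y) and 110 mm tall, 35 g, loose. It starts upright in the slot at its stand's +x end, lowest 22 mm in the slot (1 mm play a side). z axis points up to its top, 55 mm above. Grasp across the 18 mm (jaws along its y) 37 to 40 mm above this point, so that the fingers clear the jar's rim in the dip.
- spacer_foot (a point): Middle of the underside of the thick spacer, 55 mm below its centre; same axes.
- spacer: The thick wooden spacer itself; origin at the middle of its underside, axes as above.
- stand: Wooden block 100 x 56 x 30 mm (x, y, z) with two slots 22 mm deep, fixed to the bench, origin at the centre of its underside. Thick slot at x = +22 mm, slim one at x = -24 mm, both at y = 0.
- slim_spacer: The slim spacer, 22 x 9 x 80 mm, standing in the other slot of the stand; not needed. Origin at the middle of its underside.
- jar_mouth (a point): Centre of the mouth of the open glass water jar that has no stick in it, at its rim, 71 mm above the bench; the jar is loose, about 160 g, 61 mm wide outside, 45 mm inside. The cloudy water reaches 25 mm above the bench, i.e. 46 mm below this point; the inner floor is 6 mm above the bench.
- water_jar: The same jar; origin at the centre of its underside, z up.
- jig: Assembly jig fixed to the bench: plywood board 100 x 190 x 12 mm (x, y, z), origin at the centre of its underside, so the board's surface is at z = 12 mm. The row of strips runs along its y axis. Two wooden guide rails along y, 8 mm high, leave a channel from x = -33 to +33 mm. The steel stop closes the +y end, its face at y = +70 mm; the -y end is open.
- end_stop: Steel stop block 66 x 22 x 10 mm fixed across the jig's +y end; origin at the centre of its underside, its pressing face looks to the jig's -y, 11 mm from the origin.
- strip_first: Glass strip next to the end stop. All strips are 57 to 60 mm long (own y axis, across the row), 18.6 mm wide (own x axis, along the row), 4 mm thick, 12 g, loose; origin at the centre of the underside. At the start neighbours stand about 2 to 6 mm apart.
- strip_a: Glass strip, somewhere in the second to fifth place from the stop (one of these four places holds the pattern piece instead).
- strip_b: Glass strip, as strip_a.
- strip_c: Glass strip, as strip_a.
- strip_last: Glass strip in the sixth and last place, at the open end.
- pattern_card: White paper pattern piece 52 x 14 mm with a pencil line along it, under 1 mm thick, stuck to the board in the place of the missing strip, long side across the row; origin at its centre. The gap between the strips beside it is about 25 to 29 mm; every other gap is far too narrow for the spacer.
Things that resemble listed ones, but are neither listed nor needed, are in the scene too. What is shaped like the spacer but purple is not meant. What is shaped like the water_jar but blue is not meant.

How it is judged:
On the way, in this order (a step that is already met when the one before it is completed fails the run):
1. the foot of the thick spacer is dipped into the water in the jar (horizontal distance between spacer_foot and jar_mouth below 0.02 m and z of spacer_foot in the frame of water_jar below 0.026 m and angle between water_jar's own z axis and vertical below 0.2 rad), for 0.1 s.
2. the spacer stands down on the board in the wide gap, over the pattern piece (z of spacer_foot in the frame of jig below 0.0152 m and x of spacer_foot in the frame of jig between -0.016 and 0.016 m and angle between spacer's own z axis and vertical below 0.12 rad and angle between the y axis of spacer and the y axis of jig, either way round below 0.15 rad and horizontal distance between spacer_foot and pattern_card below 0.016 m), for 0.1 s.
At the end, for the whole second after the job is handed in: Gripper still holds the thick spacer upright (7 deg), foot within 3 mm of the board, mid-channel; it presses a strip and the first strip presses the stop, each over 1.5 N; no gaps over 4 mm in all between; strips flat, last one within 12 mm of its start; jar upright (contact force between the fingers and spacer above 2 N and (contact force between spacer and strip_first above 1.5 N or contact force between spacer and strip_a above 1.5 N or contact force between spacer and strip_b above 1.5 N or contact force between spacer and strip_c above 1.5 N) and contact force between strip_first and end_stop above 1.5 N and z of spacer_foot in the frame of jig below 0.0152 m and x of spacer_foot in the frame of jig between -0.016 and 0.016 m and angle between spacer's own z axis and vertical below 0.12 rad and angle between the y axis of spacer and the y axis of jig, either way round below 0.15 rad and (y of spacer_foot in the frame of jig between 0.0384 and 0.0464 m or y of spacer_foot in the frame of jig between 0.0198 and 0.0278 m or y of spacer_foot in the frame of jig between 0.0012 and 0.0092 m or y of spacer_foot in the frame of jig between -0.0174 and -0.0094 m) and angle between each of strip_first, strip_a, strip_b, strip_c, strip_last's own z axis and vertical below 0.1 rad and z of each of strip_first, strip_a, strip_b, strip_c, strip_last in the frame of jig below 0.015 m and distance of strip_last from where it was at the start of the episode below 0.012 m and angle between water_jar's own z axis and vertical below 0.15 rad); the arm keeps its last pose, push and grip.
It fails at once if the glass is pressed or struck with more than 40 N (contact force between strip_first and end_stop above 40 N or contact force between spacer and strip_first above 40 N or contact force between spacer and strip_a above 40 N or contact force between spacer and strip_b above 40 N or contact force between spacer and strip_c above 40 N or contact force between spacer and strip_last above 40 N).
It fails at once if the water jar is tipped or shoved more than 6 cm (angle between water_jar's own z axis and vertical above 0.35 rad or distance of water_jar from where it was at the start of the episode above 0.06 m).
It fails at once if the slim spacer leaves its place (distance of slim_spacer from where it was at the start of the episode above 0.03 m).
It also fails if it takes over 42 s, if anything falls off the work surface, if the arm or the gripper's body presses on something with over 40 N, if the wrist force passes 120 N, or if a joint passes its speed limit or range.

## Working session

There is one attempt and no reset: what is moved stays moved. The work goes in short steps, each a Python script; the robot and the scene stay as the last script left them, time stands still between calls to the robot, and variables do not carry over. Pictures are saved under pics/ and viewed, at most 10 in all, crops included, and the job is handed in when it is done.

```bash
mkdir -p pics; ls; python3 - <<'E'
from bench import manip, viewer
import cv2
for n in ("top","side"):
    im=viewer.get_image(n); cv2.imwrite(f"pics/{n}0.png",im[:,:,::-1])
    cv2.imwrite(f"pics/{n}0b.png",cv2.resize(im[:,:,::-1],(800,600),interpolation=cv2.INTER_CUBIC))
    print(n,viewer.get_calibration(n))
print(viewer.get_calibration("wrist"),manip.current_tcp_rot(),manip.current_clock(),manip.grip_depth)
E
```

```text
pics
top {'vfov': 42.75931476037692, 'cx': 266.02419180630227, 'cy': 208.24535951932816, 'dist_coeffs': array([0.05120796, 0.        , 0.        , 0.        , 0.        ]), 'eye': array([0.27100427, 0.26048695, 1.16105059]), 'attitude': array([ 0.71022189, -0.69875185,  0.06209251, -0.05895116])}
side {'vfov': 48.141739271483615, 'cx': 285.0421387920726, 'cy': 206.62491131752984, 'dist_coeffs': array([0.0051589, 0.       , 0.       , 0.       , 0.       ]), 'eye': array([0.47043842, 1.08125691, 0.43217721]), 'attitude': array([-0.00829055,  0.83189187, -0.55480272, -0.00900705])}
{'vfov': 70.5770522240995, 'cx': 284.40803110522506, 'cy': 210.27298945830648, 'dist_coeffs': array([-0.00520125,  0.        ,  0.        ,  0.        ,  0.        ]), 'eye': array([0.20232667, 0.62114771, 0.38338529]), 'attitude': array([0.83283843, 0.53645768, 0.07334633, 0.1149505 ])} [ 2.11778914e-01  9.77317216e-01 -8.41278002e-04 -2.08158065e-04] 0.1 0.0188
```

View pics/top0b.png

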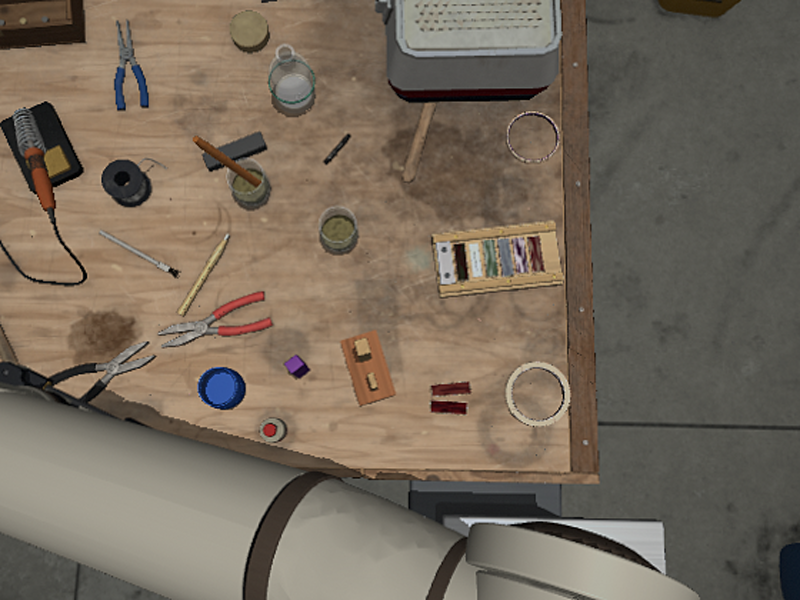

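View pics/side0b.png

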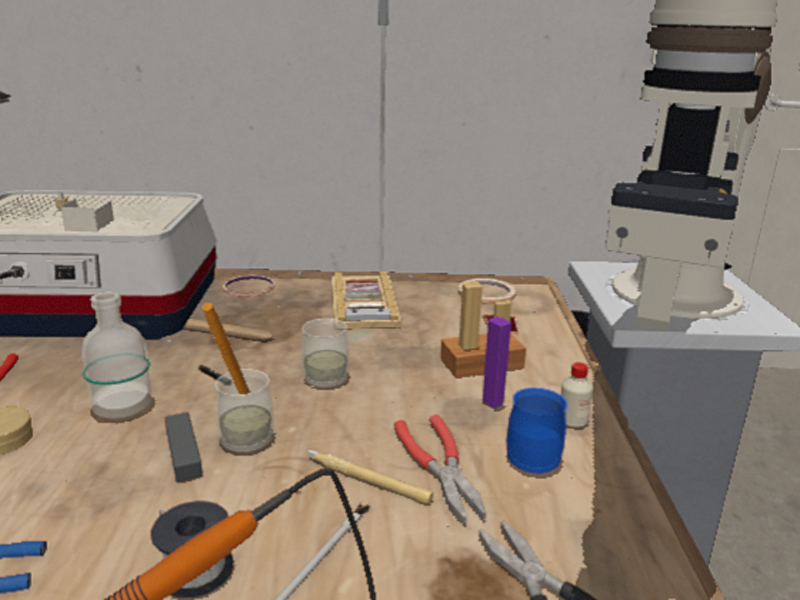

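Candidates (800x600 top picture):
- **Spacer:** the stick in the stand at (362,347) is taller than the slim one at (373,381). The purple one at (296,366) is excluded.
- **Jar:** (339,230) has no stick. (248,185) has one, and (221,388) is blue, so both are excluded.
- **Jig:** at (498,260), with the stop at its left end and a whitish piece in second place at (476,260).

I'll confirm these in an enlarged crop and get coarse positions.

```bash
cat > h.py <<'E'
import numpy as np, cv2
from scipy.spatial.transform import Rotation as R
from bench import manip, effector, viewer
def K(c):
    f=210/np.tan(np.radians(c["vfov"])/2); return np.array([[f,0,c["cx"]],[0,f,c["cy"]],[0,0,1]])
def rays(c,px):
    p=cv2.undistortPoints(np.float64(px).reshape(-1,1,2),K(c),np.array(c["dist_coeffs"])).reshape(-1,2)
    return R.from_quat(c["attitude"]).apply(np.c_[p,np.ones(len(p))])
def plane(c,px,z):
    d=rays(c,px); e=np.array(c["eye"]); z=np.broadcast_to(z,len(d)); return e+d*((z-e[2])/d[:,2])[:,None]
def proj(c,P):
    Ri=R.from_quat(c["attitude"]).inv(); p=Ri.apply(np.float64(P).reshape(-1,3)-c["eye"])
    return cv2.projectPoints(p,np.zeros(3),np.zeros(3),K(c),np.array(c["dist_coeffs"]))[0].reshape(-1,2)
def snap(n,f):
    c=viewer.get_calibration(n); im=viewer.get_image(n)[:,:,::-1].copy(); cv2.imwrite(f"pics/{f}.png",im)
    import pickle; pickle.dump(c,open(f"pics/{f}.cal","wb")); return c,im
def down(yaw):  # tool z down, tool y axis along heading yaw (rad)
    y=np.array([np.cos(yaw),np.sin(yaw),0]); z=np.array([0,0,-1.]); return R.from_matrix(np.c_[np.cross(y,z),y,z]).as_quat()
E
python3 - <<'E'
from h import *
c=viewer.get_calibration("top"); s=560/800
px=np.array([[362,347],[373,381],[368,368],[339,217],[445,262],[476,260],[537,255],[296,366]])*s
print(plane(c,px,[.118,.088,.03,.071,.02,.013,.016,.11]).round(3))
cw=viewer.get_calibration("wrist"); Rt=R.from_quat(manip.current_tcp_rot()).inv()
print("cam in tool",Rt.apply(cw["eye"]-manip.current_tool_pos()),(Rt*R.from_quat(cw["attitude"])).as_matrix().round(3))
a=cv2.imread("pics/top0.png"); b=cv2.imread("pics/side0.png")
f=lambda i,x0,y0,w,h:cv2.resize(i[y0:y0+h,x0:x0+w],(400,300),interpolation=cv2.INTER_CUBIC)
cv2.imwrite("pics/crop.png",np.vstack([np.hstack([f(a,296,146,104,78),f(a,200,130,104,78)]),np.hstack([f(a,200,210,104,78),f(b,290,180,104,78)])]))
E
```

```text
[[0.383 0.281 0.118]
 [0.338 0.265 0.088]
 [0.361 0.273 0.03 ]
 [0.579 0.319 0.071]
 [0.525 0.159 0.02 ]
 [0.531 0.111 0.013]
 [0.539 0.018 0.016]
 [0.356 0.371 0.11 ]]
cam in tool [ 0.07301377 -0.00047787 -0.15760083] [[ 0.    -0.963 -0.27 ]
 [ 1.     0.     0.001]
 [-0.001 -0.27   0.963]]
```

View pics/crop.png

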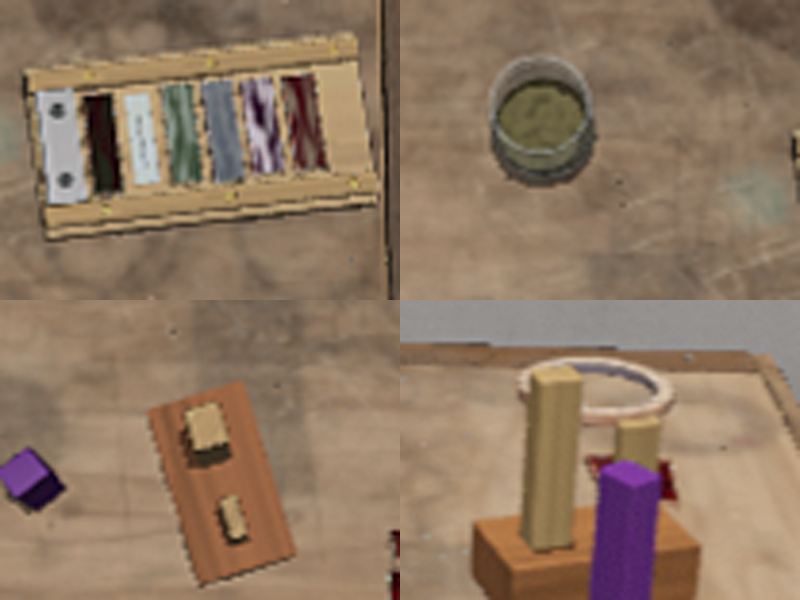

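The crop confirms the targets:
- **Thick spacer:** the taller, wider pale stick in the stand.
- **Jar:** olive water and no stick.
- **Pattern card:** white with a pencil line, second from the stop.

Next I move the wrist camera to a view that covers all of them.

```bash
python3 - <<'E'
from h import *
manip.move_pose([.48,.19,.24],down(1.67))
c,im=snap("wrist","w1"); cv2.imwrite("pics/w1b.png",cv2.resize(im,(800,600),interpolation=cv2.INTER_CUBIC)); print(manip.current_clock(),manip.current_q().round(2))
E
```

```text
1.8167 [-0.1   0.24 -0.39  1.87  0.1   1.05  1.15]
```

View pics/w1b.png

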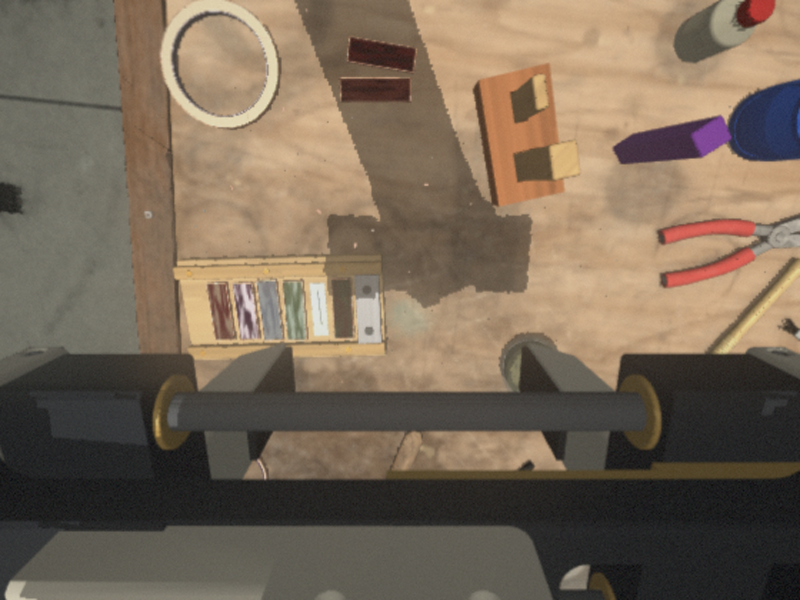

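The wrist view (800x600) shows the jig at (280,308) with the stop on the right at (369,308). The stand is at (520,135) and the thick spacer's top at (565,160). I'll enlarge the jig, the stand and the jar rim from the top view.

```bash
python3 - <<'E'
import cv2,numpy as np
w=cv2.imread("pics/w1.png"); t=cv2.imread("pics/top0.png")
f=lambda i,x0,y0,w,h,s:cv2.resize(i[y0:y0+h,x0:x0+w],(w*s,h*s),interpolation=cv2.INTER_CUBIC)
o=np.zeros((600,800,3),np.uint8)
o[:320,:640]=f(w,117,174,160,80,4)     # jig  x=117+u/4 y=174+v/4
o[320:600,:400]=f(w,325,80,100,70,4)   # stand x=325+u/4, y=80+(v-320)/4
o[320:600,400:800]=f(t,212,138,50,35,8)# jar top x=212+(u-400)/8 y=138+(v-320)/8
cv2.imwrite("pics/c2.png",o)
E
```

```text
(no output)
```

View pics/c2.png

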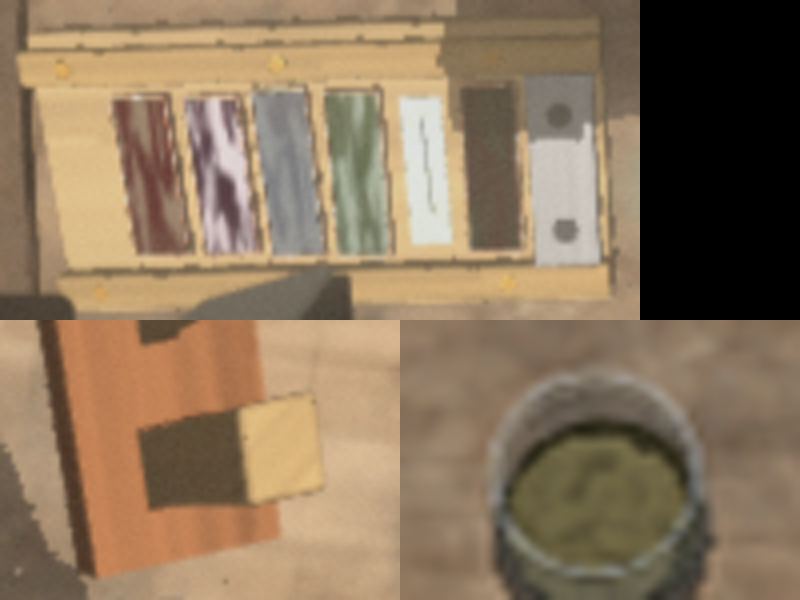

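```bash
cat >> h.py <<'E'
import pickle
def cal(f): return pickle.load(open(f"pics/{f}.cal","rb"))
E
python3 - <<'E'
from h import *
c=cal("w1")
S=lambda p:np.array(p)/4+[325,0]+[0,0]
J=lambda p:np.array(p,float)/4+[117,174]
st=[[237,407],[312,392],[325,486],[249,503]]
st=(np.array(st)-[0,320])/4+[325,80]
P=plane(c,st,.118)[:,:2]; m=P.mean(0)
xd=(P[2]+P[3]-P[0]-P[1]); yd=(P[0]+P[3]-P[1]-P[2])
print("spacer",m,P.round(4),"x len",np.linalg.norm(xd)/2,np.linalg.norm(yd)/2,"yaw x",np.arctan2(xd[1],xd[0]),"y",np.arctan2(yd[1],yd[0]))
def show(n,p,z):
    Q=plane(c,J(p),z)[:,:2]; l=(Q[2]+Q[3]-Q[0]-Q[1]); print(n,Q.mean(0).round(4),"len",np.linalg.norm(l)/2,"wid",np.linalg.norm(Q[0]+Q[3]-Q[1]-Q[2])/2,"yaw x",np.arctan2(l[1],l[0])); return Q
s=show("stop",[[524,75],[597,75],[600,266],[535,266]],.022)
f=show("first",[[461,88],[516,85],[523,249],[471,250]],.016)
k=show("card",[[399,97],[440,97],[452,244],[410,245]],.0125)
g=show("green",[[325,93],[378,91],[390,255],[338,255]],.016)
l=show("last",[[112,98],[166,95],[188,252],[137,255]],.016)
d=f.mean(0)-l.mean(0); d/=np.linalg.norm(d); print("row heading",np.arctan2(d[1],d[0]))
for n,q in zip("stop first card green last".split(),(s,f,k,g,l)): print(n,((q-k.mean(0))@d).round(4))
ct=cal("top") if 0 else viewer.get_calibration("top")
print("jar",plane(ct,[[236.5,157.1]],.071), "spacer top cam",plane(ct,[[362*.7,347*.7]],.118))
cs=viewer.get_calibration("side"); print("side: jar left/right rim px*1.43", proj(cs,plane(ct,[[236.5,157.1]],.071))/.7, "spacer top",proj(cs,[[*m,.118]])/.7,"card",proj(cs,[[*k.mean(0),.0125]])/.7)
E
```

```text
spacer [0.38397912 0.281378  ] [[0.3765 0.27  ]
 [0.3717 0.2859]
 [0.3911 0.293 ]
 [0.3965 0.2766]] x len 0.02083012057924573 0.01697670775456566 yaw x 0.33486171999032655 y -1.2659430779628664
stop [0.525  0.1608] len 0.0660698888664562 wid 0.022805487647768248 yaw x 0.11175899328669701
first [0.5282 0.1365] len 0.057205904327840645 wid 0.018007265770695773 yaw x 0.11039541092058903
card [0.5325 0.1133] len 0.052313809018072234 wid 0.014096351200358013 yaw x 0.11960562320333684
green [0.5347 0.0914] len 0.05735811953437764 wid 0.01769469554527828 yaw x 0.10298304597041058
last [0.5421 0.0221] len 0.05532304789714177 wid 0.01784794851712886 yaw x 0.12554167580847614
row heading 1.6922652467503128
stop [0.0365 0.0601 0.0587 0.0367]
first [0.0147 0.0329 0.0321 0.0143]
card [-0.0068  0.0069  0.0072 -0.0073]
green [-0.0303 -0.0127 -0.0136 -0.0315]
last [-0.1009 -0.0829 -0.0828 -0.1005]
jar [[0.56740144 0.32068553 0.071     ]] spacer top cam [[0.38256296 0.28081353 0.118     ]]
side: jar left/right rim px*1.43 [[325.06239516 326.17289355]] spacer top [[471.16540914 283.19757514]] card [[363.59784886 304.0526843 ]]
```

The measurements agree across cameras, so I grasp now.

```bash
python3 - <<'E'
from h import *
o=down(1.891)
manip.move_pose([.384,.2812,.15],o)
manip.servo_line([.384,.2812,.0827],vel=.12)
effector.close(20); print(manip.current_finger_gap(),manip.current_gripper_force(),manip.current_force().round(1),manip.current_tool_pos().round(4))
manip.servo_line([.384,.2812,.18],vel=.1); print(manip.current_finger_gap(),manip.current_gripper_force(),manip.current_force().round(1),manip.current_clock())
c,im=snap("wrist","w2"); cs,im2=snap("side","s2")
cv2.imwrite("pics/v2.png",np.hstack([cv2.resize(im[:300],(400,300)),cv2.resize(im2[90:300,240:520],(400,300),interpolation=cv2.INTER_CUBIC)]))
E
```

```text
0.017800792476965834 19.99776542186737 [0.  0.1 0.1] [0.384  0.2812 0.0827]
0.017820304768287755 19.997674226760864 [-0.2 -0.5 -0.8] 5.4667
```

View pics/v2.png

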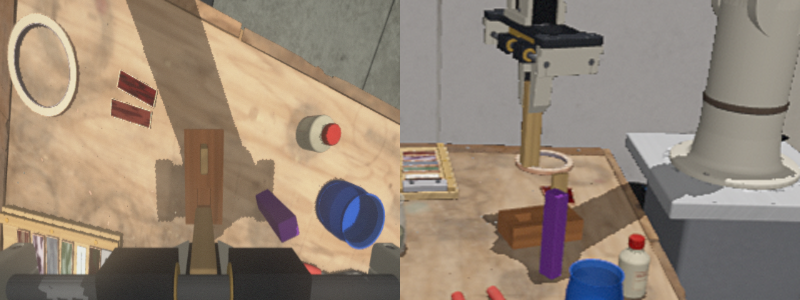

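The spacer is held, upright and clear of the stand: in the left half it sits between the fingers at (205,240), and in the right half it hangs at (530,120). Now I dip it and hover above the gap.

```bash
python3 - <<'E'
from h import *
o=down(1.686)
manip.move_pose([.5675,.3205,.182],o)
manip.servo_line([.5675,.3205,.0885],vel=.12); print(manip.current_force().round(1))
manip.sleep(.3); print(manip.current_force().round(1))
manip.servo_line([.5675,.3205,.182],vel=.15)
manip.move_pose([.5318,.114,.13],o)   # foot ~ .055
print(manip.current_force().round(1),manip.current_finger_gap(),manip.current_clock())
c,im=snap("wrist","w3"); cs,im2=snap("side","s3"); 
p=proj(c,[[.5318,.114,.055]]); q=proj(cs,[[.5318,.114,.055]])[0]; print(p,q)
x,y=q.astype(int)
a=cv2.resize(im[130:290,200:360],(400,400),interpolation=cv2.INTER_CUBIC); b=cv2.resize(im2[y-45:y+35,x-40:x+40],(400,400),interpolation=cv2.INTER_CUBIC)
cv2.imwrite("pics/v3.png",np.hstack([a,b]))
E
```

```text
[-0.5 -0.8  0.1]
[-0.1  0.2  0.5]
[0.2 1.  0.2] 0.017874012119553948 9.2167
[[281.99076412 218.13836761]] [254.77975464 195.28697896]
```

View pics/v3.png

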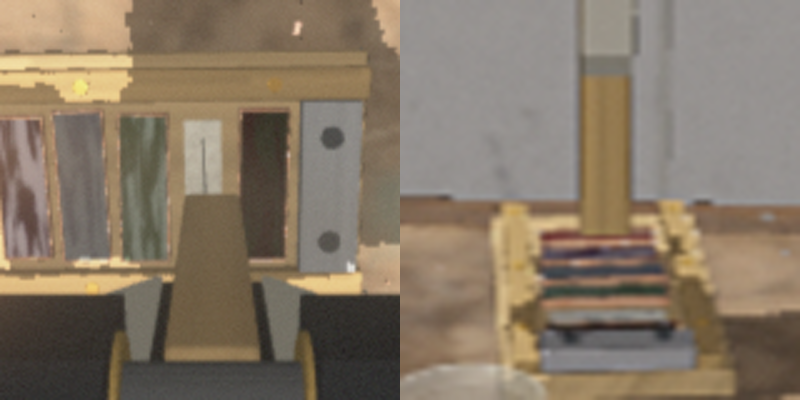

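Wrist crop (2.5x): the spacer's foot edge runs from (187,196) to (238,196). The green strip's right edge is near column 168 and the first strip's left edge near 241. I refine the target from these.

```bash
python3 - <<'E'
from h import *
c=cal("w3"); W=lambda p:np.array(p,float)/2.5+[200,130]
d=np.array([np.cos(1.686),np.sin(1.686)]); e=np.array([np.sin(1.686),-np.cos(1.686)]); t=manip.current_tool_pos()[:2]
def s(n,p,z):
    P=plane(c,W(p),z)[:,:2]-t; print(n,"along",(P@d*1e3).round(1),"across",(P@e*1e3).round(1))
s("foot",[[187,196],[238,196]],.0553)
s("green R",[[167,117],[168,256]],.016)
s("first L",[[243,113],[240,258]],.016)
s("card",[[183,122],[221,122],[184,192],[222,192]],.0125)
s("stop",[[302,101],[301,272],[361,101],[357,270]],.022)
s("rail in",[[200,101]],.020); 
E
```

```text
foot along [-8.7  7.9] across [-9.6 -9.6]
green R along [-17.1 -17.5] across [-29.   25.5]
first L along [11.  10.6] across [-30.5  26.3]
card along [-11.3   2.9 -11.1   3.5] across [-26.5 -26.6   0.6   0.6]
stop along [31.8 33.7 53.  55.2] across [-35.8  29.7 -35.9  28.9]
rail in along [-4.8] across [-35.5]
```

```bash
python3 - <<'E'
from h import *
d=np.array([np.cos(1.686),np.sin(1.686)]); e=np.array([np.sin(1.686),-np.cos(1.686)])
t=manip.current_tool_pos()[:2]-.0029*d-.002*e
manip.servo_line([*t,.13],vel=.05); f0=manip.current_force(); print(f0.round(1))
manip.servo_line([*t,.091],vel=.06); print((manip.current_force()-f0).round(1))
z=.091
while z>.0855:
    z-=.0005; manip.servo_line([*t,z],vel=.02); manip.sleep(.05); f=manip.current_force()-f0
    if f[2]>1.5: break
print(z,f.round(1))
if f[2]>1.5: z+=.0006; manip.servo_line([*t,z],vel=.02)
manip.sleep(.2)
print(manip.current_tool_pos().round(4),(manip.current_force()-f0).round(1),manip.current_clock())
c,im=snap("wrist","w4"); cv2.imwrite("pics/v4.png",cv2.resize(im[130:290,180:380],(750,600),interpolation=cv2.INTER_CUBIC))
np.save("f0.npy",f0)
E
```

```text
[-0.3  1.  -0.9]
[ 0.7 -1.6  0.6]
0.0865 [ 0.5 -1.   2.1]
[0.5309 0.1138 0.087 ] [ 1.5 -0.6  1.3] 13.5167
```

View pics/v4.png

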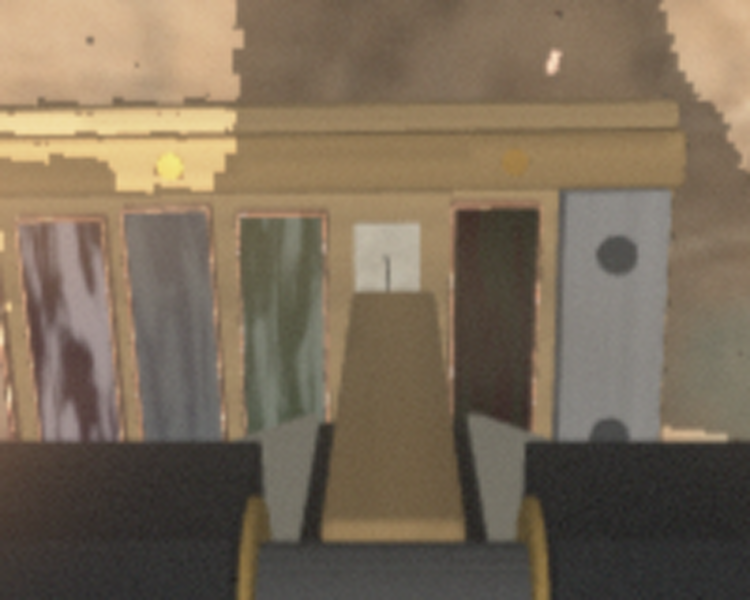

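The spacer stands on the board in the gap. Its foot edge is at (393,295) in the crop, over the card and clear of both strips. Now I slide it towards the stop, watching the force.

```bash
python3 - <<'E'
from h import *
d=np.array([np.cos(1.686),np.sin(1.686)]); t=manip.current_tool_pos()[:2]; z=.0874
manip.servo_line([*t,z],vel=.02); manip.sleep(.2); f0=np.mean([manip.current_force() for _ in range(1)],0); print(f0.round(1))
s=0; L=[]
while s<.014 and manip.current_clock()<34:
    s+=.0004; manip.servo_line([*(t+s*d),z],vel=.015); manip.sleep(.03)
    f=-(manip.current_force()-f0)[:2]@d; L.append((round(s*1e3,1),round(f,1)))
    if f>4:
        manip.sleep(.15); f=-(manip.current_force()-f0)[:2]@d; L.append(("settled",round(f,1)))
        if f>6: break
print(L)
manip.sleep(.3); print((manip.current_force()-f0).round(1),manip.current_tool_pos().round(4),manip.current_clock(),manip.current_finger_gap(),manip.current_gripper_force())
c,im=snap("wrist","w5"); cv2.imwrite("pics/v5.png",cv2.resize(im[130:290,180:380],(750,600),interpolation=cv2.INTER_CUBIC))
E
```

```text
[-0.6  0.4 -0.4]
[(0.4, np.float64(0.1)), (0.8, np.float64(0.3)), (1.2, np.float64(-0.0)), (1.6, np.float64(0.4)), (2.0, np.float64(0.1)), (2.4, np.float64(1.3)), (2.8, np.float64(0.2)), (3.2, np.float64(0.4)), (3.6, np.float64(0.8)), (4.0, np.float64(1.3)), (4.4, np.float64(0.2)), (4.8, np.float64(0.9)), (5.2, np.float64(0.9)), (5.6, np.float64(0.8)), (6.0, np.float64(-0.0)), (6.4, np.float64(-0.4)), (6.8, np.float64(0.3)), (7.2, np.float64(0.7)), (7.6, np.float64(0.4)), (8.0, np.float64(2.6)), (8.4, np.float64(4.2)), ('settled', np.float64(4.1)), (8.8, np.float64(5.1)), ('settled', np.float64(5.8)), (9.2, np.float64(6.2)), ('settled', np.float64(6.6))]
[ 1.2 -5.4  1.3] [0.5301 0.1219 0.0874] 21.2833 0.01776272569657068 20.013357996940613
```

View pics/v5.png

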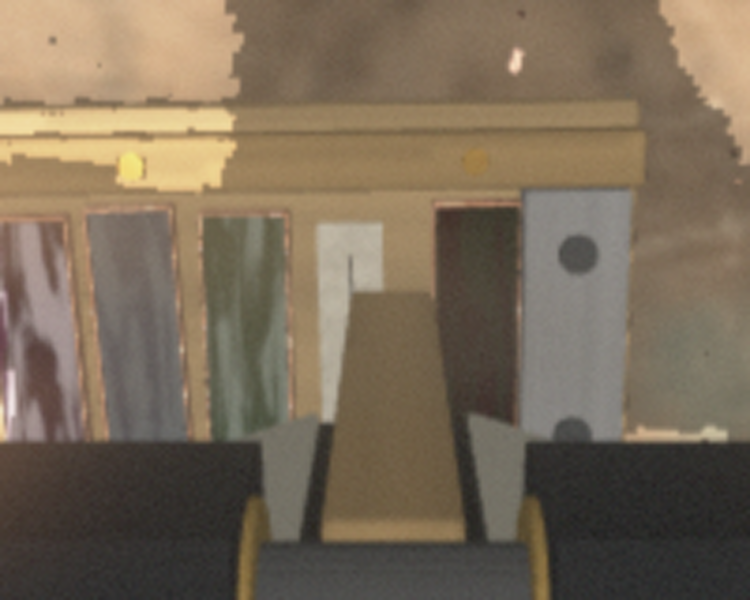

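The first strip is closed up flush between the spacer (edge near column 436) and the stop (column 521). About 6 N is held and the other strips haven't moved, so I hand in.

```bash
python3 -c "
from bench import manip
print(manip.current_force().round(1)); print(manip.hand_in())"
```

```text
[ 1.5 -6.1  1.8]
the job is handed in; nothing more can be done
None
```

Job handed in, with no verdict returned yet: the thick spacer was dipped, lowered over the pattern card and slid until the first strip sat flush against the stop, and it is still gripped and pressing at about 6 N.

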